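# Show the oiled blank's code label to the bench scanner

### The arm

A 6-joint arm with a two-finger parallel gripper is mounted at the origin on the work surface; the furniture and walls round the work are solid. World frame = base frame: x ahead of the robot, y to its left, z up, the work surface at z = 0. Lengths are in m, angles in rad, forces in N, time in s.
With the tool pointing down it reaches from about 0.3 to 0.825 m from the base axis. Payload 5.4 kg.
Tool frame: the origin (TCP) lies at the very end of the fingers, on their centre line; the grasp point (between the pads) lies 19 mm behind it; z points along the fingers, x is the direction in which the jaws open and shut, and the axes are right-handed (so a half turn about z gives the same grasp; the last joint's range is limited). The gripper opens to 92 mm and grips with 3 to 60 N. Pads are 20 mm wide; open, the fingers measure 128 mm over their backs; the gripper's body (75 mm by 189 mm) begins 69 mm behind the grasp point.
Start: joints at [-1.554, 0.158, 1.597, -0, 1.386, -0.21], TCP at [0.129, -0.56, 0.215] pointing down, gripper open.
Joint ranges: [-2.91, 2.91], [-0.94, 2.29], [0.18, 2.7], [-1.29, 4.43], [0.17, 2.64], [-3, 3]. Speed limits (rad/s): [2.57, 2.57, 3.14, 3.14, 3.14, 3.14].

### API

Orientations are given as a rotation vector (axis times angle).
In Python, from workcell import bot gives the robot as it stands. Calls block until the motion is done:
- bot.goto(position, orientation): joint-space move of the TCP to a pose.
- bot.line_to(position, rot=None, max_speed=0.15): straight line of the TCP; rot=None keeps the orientation; max_speed is the mean speed in m/s.
- bot.set_joints(angles): joint-space move.
- bot.set_gripper(opening, newtons=None): opening from 0.0 (shut) to 1.0 (fully open); newtons is the grip in N (None keeps the last); returns when the fingers have stopped.
- bot.hold(seconds).
- bot.inverse_kinematics(position, orientation): joint angles nearest the present ones, or None.
- bot.read_camera(name): name is "scene" or "top" or "wrist"; returns a dict with "pixels" (420x560x3 uint8, blue, green, red), "fx", "fy", "cx", "cy" (pixels), "R" (3x3) and "t" (3): a world point X has camera coordinates R X + t. Camera axes: x right, y down, z forward; pixel columns grow to the right and rows downward; lengths in m; the calibration is good to about 2 mm. A picture is of the moment at which its call begins. There is no depth.
A pose or a line that the arm cannot do raises bot.MotionError and nothing moves.
- bot.job_done(): hands the job in, once; it reports no verdict.
Readings, each from a call of its own:
- bot.current_clock(): time.
- bot.current_joints(): joint angles.
- bot.current_joint_vel(): joint speeds.
- bot.current_effort(): joint torques, N m.
- bot.current_ee_pos(): TCP position.
- bot.current_tool_rot(): TCP orientation.
- bot.current_contact_force(): force on the tool from outside, world axes, zero at the start.
- bot.current_ft_torque(): the same for the moment, N m.
- bot.current_opening(): opening from 0.0 (shut) to 1.0 (fully open).
Only numpy, scipy, OpenCV 4.12 (cv2) and the standard library are available. Lean on these libraries where they do the work, as an engineer would, in place of code of your own. Each camera call takes 0.05 s, during which the arm holds its last target.

### The job

Read the freshly oiled wooden blank into stock: slide the scanner's yellow shutter fully up by its handle, and push the turntable round by its blue posts until the blank's yellow code label squarely faces the scanner. With the shutter up and the label facing the scanner, press the green trigger button right down, then slide the shutter fully down again and leave the label facing the scanner. The oil is wet, so do not touch the blank itself and keep it standing on the turntable; leave the oil bottle, the red carton and the paste tin where they are.

Things in the scene. Friction and masses are not known exactly. Their poses are not given: they have to be found in the camera images.
- station: Fixed scanning station on a grey base plate 300 x 200 x 10 mm. Origin on the bench top under the turntable's axis; +x points from turntable to scanner, z up. Plate: x -100 to +200 mm. Scanner: black block 150 mm wide along y, window at x = +148 mm, top z = 124 mm. Shutter rails: x 131 to 151 mm, y +-66 mm, 14 mm wide, top z = 134 mm. Place and heading vary.
- turntable_centre (a point): Middle of the turntable's upper face (z = 26 mm), on its upright axis. The disc is aluminium, 180 mm across, with a thin black rubber pad under the blank.
- turntable (a joint): Angle of the turntable, rad, counter-clockwise from above, no end stops, light friction, stays where it is left. Six blue upright posts, 12 mm thick and 55 mm tall above the disc (z = 25 to 80 mm), stand on a circle of 75 mm radius, every 60 degrees; at angle 0 one is on the station's +x side.
- post_0 (a point): Top of one of the six posts (the one on the station's +x side at turntable angle 0); it turns with the turntable.
- blank: Loose wooden cylinder, 68 mm across and 69 mm tall, about 0.18 kg, standing about the middle of the turntable and turning with it. Origin at the centre of its underside, z up; its +x points out through the middle of its label. Label: yellow with black bars, 37 mm wide; a yellow tab 16 mm wide runs from it over the top edge towards the middle of the top.
- label_mid (a point): Middle of the code label on the side of the blank, 34 mm from its axis and 36 mm above its underside.
- shutter (a joint): Height of the yellow shutter, m: 0 fully down (covers the scanner window), 0.075 fully up. It slides vertically with about 3 N of friction, weighs 0.15 kg and stays where it is left.
- shutter_handle (a point): Middle of the shutter's steel bar handle: a round bar 12 mm thick, 90 mm long along the station's y, 35 mm in front of the shutter panel (29 mm free behind it); its middle is 116 mm above the bench with the shutter down. Can be pinched from above or hooked from below. The shutter panel ends 8 mm above the bar's middle.
- trigger (a joint): Travel of the green trigger button, m: 0 released, 0.006 fully down, about 4 N; it springs back.
- trigger_top (a point): Middle of the top of the green trigger button (32 mm across, pressed straight down) on its small grey housing that is fixed to the bench beside the station.
- oil_bottle: Bystander: cream oil bottle with red cap, 47 mm across, 124 mm tall; origin at the centre of its underside.
- red_carton: Bystander: red carton 50 x 62 x 75 mm; origin at the centre of its underside.
- paste_tin: Bystander: tall red and black tin, 53 mm across, 100 mm tall; origin at the centre of its underside.
Mind the look-alikes: they are no part of the job. Of the things that look like the part that bears trigger, take the one that is farthest from the robot's base at the start. There is more than one size of the blank; the one meant has the size given above.

How it is judged:
On the way, in this order (a step that is already met when the one before it is completed fails the run):
1. the shutter is up (over 60 mm) and the label faces the scanner (within 0.25 rad), held for 0.2 s (value of joint shutter above 0.06 m and angle between the x axis of blank and the x axis of station, either way round below 0.25 rad and x of label_mid in the frame of station above 0.015 m), for 0.2 s.
2. the trigger is pressed (over 4.5 mm) with the shutter up and the label facing the scanner (all of step 1 and value of joint trigger above 0.0045 m), for 0.05 s.
At the end, for the whole second after the job is handed in: The shutter is down (within 6 mm), the trigger released, and the blank stands upright and at rest on the turntable within 20 mm of its middle, its label facing the scanner within 0.25 rad (14 degrees) (value of joint shutter below 0.006 m and angle between the x axis of blank and the x axis of station, either way round below 0.25 rad and x of label_mid in the frame of station above 0.015 m and angle between blank's own z axis and vertical below 0.1 rad and horizontal distance between blank and turntable_centre below 0.02 m and z of blank in the frame of turntable_centre below 0.008 m and linear speed of blank below 0.02 m/s and angular speed of blank below 0.1 rad/s and value of joint trigger below 0.002 m); the robot touches nothing.
It fails at once if the robot touches the blank (over 0.5 N) (contact force between any of the arm, the fingers and blank above 0.5 N).
It fails at once if the blank is lifted off, tipped over or falls off the turntable (z of blank in the frame of turntable_centre above 0.03 m or z of blank in the frame of turntable_centre below -0.01 m or angle between blank's own z axis and vertical above 0.5 rad).
It fails at once if the oil bottle, red carton or paste tin is moved more than 20 mm or tipped (distance of any of oil_bottle, red_carton, paste_tin from where it was at the start of the episode above 0.02 m or angle between any of oil_bottle, red_carton, paste_tin's own z axis and vertical above 0.3 rad).
It also fails if it takes over 67 s, if anything falls off the work surface, if the arm or the gripper's body presses on something with over 40 N, if the wrist force passes 120 N, or if a joint passes its speed limit or range.

## Working session

There is one attempt and no reset: what is moved stays moved. The work goes in short steps, each a Python script; the robot and the scene stay as the last script left them, time stands still between calls to the robot, and variables do not carry over. Pictures are saved under pics/ and viewed, and the job is handed in when it is done.

```bash
mkdir -p pics; ls; python3 - <<'E'
from workcell import bot
import cv2,numpy as np
for n in ["scene","top","wrist"]:
    c=bot.read_camera(n); cv2.imwrite(f"pics/{n}0.png",c["pixels"]); 
    R=np.array(c["R"]);t=np.array(c["t"]); print(n,c["fx"],c["fy"],c["cx"],c["cy"],(-R.T@t).round(3),R.round(3).tolist())
print(bot.current_clock(),bot.current_tool_rot(),bot.current_opening())
E
```

```text
pics
scene 460.73446537799197 460.73446537799197 282.7094968603999 209.07676459132188 [-0.113  0.558  0.972] [[-0.684, -0.73, -0.011], [-0.516, 0.494, -0.7], [0.516, -0.473, -0.714]]
top 494.53272945746096 494.53272945746096 281.1922527192414 213.6202980122658 [ 0.341 -0.012  1.156] [[-0.002, -1.0, 0.017], [-0.984, -0.001, -0.175], [0.175, -0.017, -0.984]]
wrist 307.35631606124565 307.35631606124565 281.816237679126 210.04282048784637 [ 0.201 -0.544  0.383] [[0.225, -0.974, -0.001], [-0.94, -0.217, 0.262], [-0.256, -0.058, -0.965]]
0.15 [-2.45770566e+00  1.95502016e+00  1.48603823e-03] 0.9955583069138229
```

View pics/scene0.png

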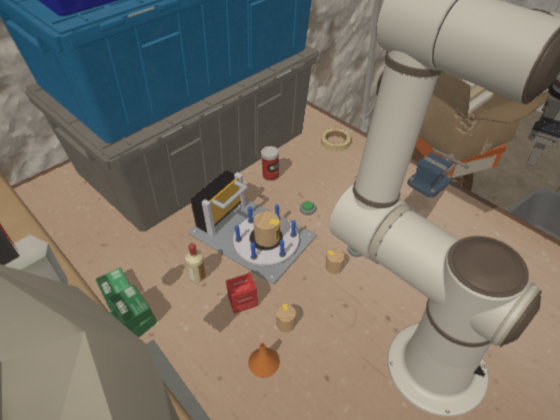

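View pics/top0.png

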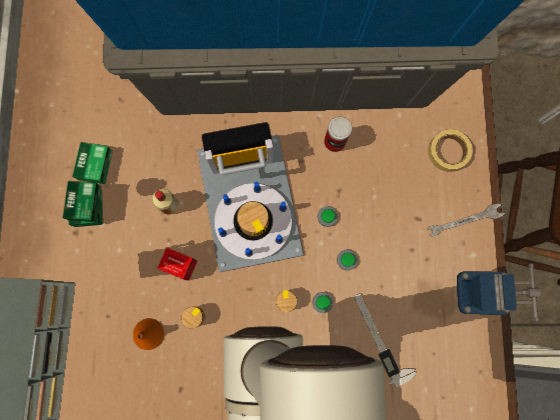

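View pics/wrist0.png

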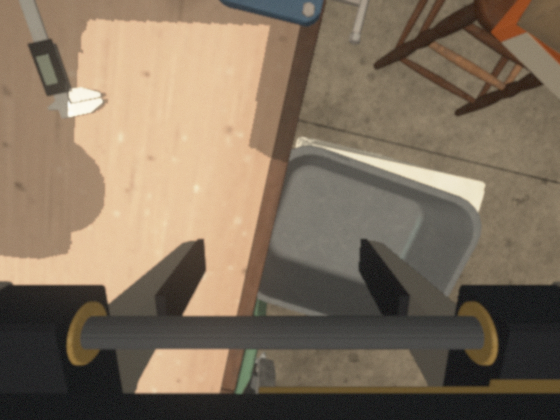

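The top view shows the station with the turntable near px (253,220), the scanner above it at (237,145), and the label tab at (258,226), facing towards the robot. There are three green buttons at (328,216), (347,260) and (323,302). Next I'll measure these.

```bash
cat > h.py <<'E'
from workcell import bot
import cv2,numpy as np
from scipy.spatial.transform import Rotation as Ro
def cast(c,uv,z):
    R=np.array(c["R"]);t=np.array(c["t"]);o=-R.T@t
    uv=np.atleast_2d(uv)
    d=np.c_[(uv[:,0]-c["cx"])/c["fx"],(uv[:,1]-c["cy"])/c["fy"],np.ones(len(uv))]@R
    return o+d*((z-o[2])/d[:,2])[:,None]
def proj(c,X):
    p=np.atleast_2d(X)@np.array(c["R"]).T+np.array(c["t"]); return np.c_[p[:,0]/p[:,2]*c["fx"]+c["cx"],p[:,1]/p[:,2]*c["fy"]+c["cy"]]
def blobs(c,lo,hi,amin=8,z=0,roi=None):
    h=cv2.cvtColor(c["pixels"],cv2.COLOR_BGR2HSV); m=cv2.inRange(h,np.array(lo),np.array(hi))
    if roi: k=np.zeros_like(m);k[roi[1]:roi[3],roi[0]:roi[2]]=1;m=m*k
    n,l,s,ce=cv2.connectedComponentsWithStats(m)
    return [(ce[i].round(1),int(s[i,4]),s[i,:4].tolist(),cast(c,ce[i],z)[0].round(4)) for i in range(1,n) if s[i,4]>=amin]
E
python3 - <<'E'
from h import *
c=bot.read_camera("top")
print("green");[print(*b) for b in blobs(c,(55,120,60),(75,255,255),20,0.04,(300,190,370,330))]
print("blue");[print(*b) for b in blobs(c,(105,120,40),(130,255,255),8,0.08,(205,170,300,270))]
print("yel");[print(*b) for b in blobs(c,(20,150,120),(32,255,255),8,0.095,(170,120,310,340))]
im=c["pixels"]
cv2.imwrite("pics/topz.png",cv2.resize(im[115:280,140:370],None,fx=3.4,fy=3.4,interpolation=cv2.INTER_CUBIC))
s=bot.read_camera("scene")
cv2.imwrite("pics/scz.png",cv2.resize(s["pixels"][140:320,160:360],None,fx=3.3,fy=3.3,interpolation=cv2.INTER_CUBIC))
E
```

```text
green
[327.7 215.4] 147 [321, 209, 14, 14] [ 0.5358 -0.1377  0.04  ]
[347.5 259.1] 149 [341, 253, 14, 13] [ 0.4354 -0.1806  0.04  ]
[322.7 302.2] 153 [316, 296, 14, 14] [ 0.3396 -0.1228  0.04  ]
blue
[256.6 186.3] 42 [254, 182, 6, 10] [0.5945 0.0244 0.08  ]
[226.  198.8] 44 [223, 194, 7, 10] [0.566  0.0921 0.08  ]
[282.7 205.9] 40 [280, 202, 6, 9] [ 0.55   -0.0337  0.08  ]
[221.5 231.3] 38 [218, 228, 8, 8] [0.4931 0.1007 0.08  ]
[278.8 238.3] 33 [276, 235, 6, 8] [ 0.4777 -0.0249  0.08  ]
[248.2 251.3] 32 [246, 248, 6, 7] [0.4492 0.0419 0.08  ]
yel
[238.5 151.2] 121 [212, 146, 54, 12] [0.6712 0.0646 0.095 ]
[257.5 225.7] 103 [252, 219, 13, 15] [0.5035 0.0214 0.095 ]
[285.1 293.8] 48 [282, 290, 7, 9] [ 0.3574 -0.0379  0.095 ]
[195.5 311.2] 50 [191, 307, 10, 9] [0.3217 0.1505 0.095 ]
```

View pics/topz.png

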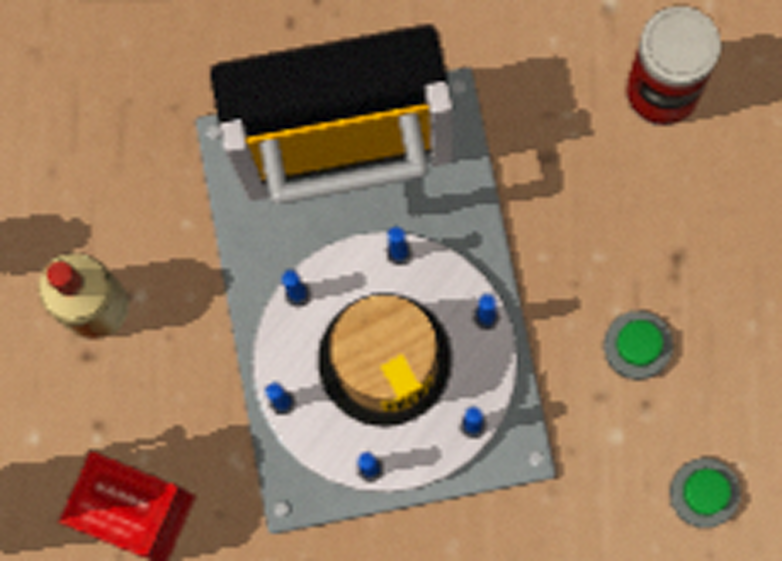

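View pics/scz.png

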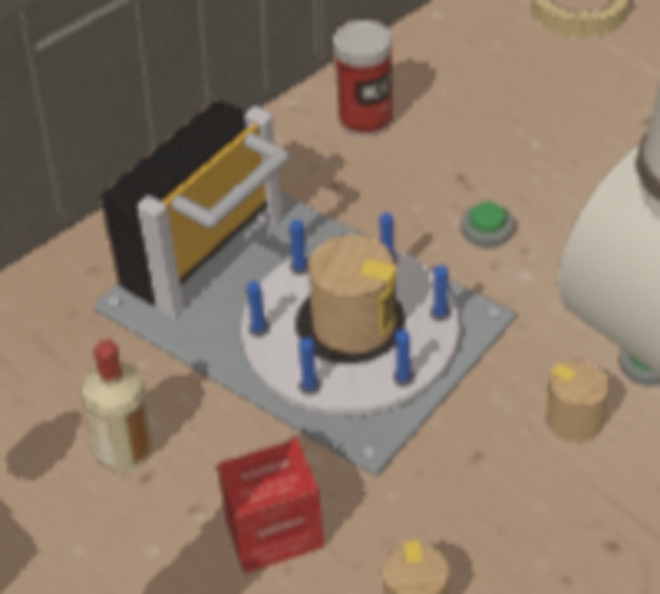

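```bash
python3 - <<'E'
from h import *
c=bot.read_camera("top"); s=bot.read_camera("scene")
Z=lambda L:np.array(L,float)/3.4+[140-.35,115-.35]
S=lambda L:np.array(L,float)/3.3+[160-.35,140-.35]
P=cast(c,Z([(270,530),(556,478),(197,117),(470,68)]),.01);print("plate",P.round(4).tolist())
print("centre from corners", (P[0]+P[1])/2+(P[2]+P[3]-P[0]-P[1])/2/3, "len",np.linalg.norm((P[2]+P[3]-P[0]-P[1])/2))
for d in (P[2]-P[0],P[3]-P[1]): print("head",np.arctan2(d[1],d[0]))
for d in (P[0]-P[1],P[2]-P[3]): print("head",np.arctan2(-d[0],d[1]))
B=cast(c,Z([(272,190),(425,172)]),.116);d=B[0]-B[1];print("bar",B,np.arctan2(-d[0],d[1]))
R=cast(c,Z([(233,131),(438,92)]),.134);d=R[0]-R[1];print("rails",R,np.linalg.norm(d),np.arctan2(-d[0],d[1]))
# disc
h=cv2.cvtColor(c["pixels"],cv2.COLOR_BGR2HSV)
def tri(a,b):
    A=[];y=[]
    for cam,uv in((c,a),(s,b)):
        Rm=np.array(cam["R"]);t=np.array(cam["t"]);o=-Rm.T@t
        d=Rm.T@np.array([(uv[0]-cam["cx"])/cam["fx"],(uv[1]-cam["cy"])/cam["fy"],1]);d/=np.linalg.norm(d)
        M=np.eye(3)-np.outer(d,d);A.append(M);y.append(M@o)
    x=np.linalg.lstsq(np.vstack(A),np.hstack(y),rcond=None)[0]; return x.round(4)
g=blobs(s,(50,90,40),(80,255,255),15,0.03,(290,190,330,220));[print(*b) for b in g]
if g: print("btn",tri((327.7,215.4),g[0][0]))
# disc ellipse: bright low-sat
m=cv2.inRange(h,np.array((0,0,120)),np.array((180,45,255)))
k=np.zeros_like(m);k[175:265,205:300]=255;m&=k
cn=max(cv2.findContours(m,0,cv2.CHAIN_APPROX_NONE)[0],key=cv2.contourArea)
e=cv2.fitEllipse(cv2.convexHull(cn));print("disc",e,cast(c,e[0],.026))
# wood top : circle from zoom
T=cast(c,Z([(383,293),(331,350),(437,350),(383,404)]),.095);print("bl",T.round(4).tolist())
hh=blobs(c,(8,60,90),(19,200,255),100,.095,(225,190,285,245));[print(*b) for b in hh]
print("front crate",cast(c,[(237,112)],0),cast(c,[(237,68)],.25),cast(c,[(237,50)],.35))
E
```

```text
plate [[0.412, 0.1119, 0.01], [0.447, -0.0823, 0.01], [0.7027, 0.1691, 0.01], [0.7395, -0.024, 0.01]]
centre from corners [0.5267001  0.03405253 0.01      ] len 0.29724362317847425
head 0.1942766585265002
head 0.19693453605438757
head 0.17865203048048658
head 0.18870413336539898
bar [[0.6209788  0.10339537 0.116     ]
 [0.63305203 0.00601708 0.116     ]] 0.12335330748238109
rails [[ 0.65441363  0.12665273  0.134     ]
 [ 0.68042458 -0.00234723  0.134     ]] 0.13159619846112283 0.19896753097811143
[307.4 205.4] 65 [303, 202, 10, 8] [ 0.5296 -0.1283  0.03  ]
btn [ 0.5406 -0.1405  0.0134]
disc ((250.97268676757812, 215.7451629638672), (100.08849334716797, 121.18115997314453), 161.93991088867188) [[0.53725809 0.03883288 0.026     ]]
bl [[0.5584, 0.0331, 0.095], [0.5212, 0.066, 0.095], [0.5212, -0.0017, 0.095], [0.4864, 0.0326, 0.095]]
[251.2 216.2] 702 [237, 202, 31, 34] [0.5243 0.0353 0.095 ]
front crate [[0.80094233 0.07651011 0.        ]] [[0.79245943 0.05859869 0.25      ]] [[0.77652955 0.05126823 0.35      ]]
```

Measurements:
- Station: turntable centre about (0.525, 0.034), heading about 0.19 rad.
- Label: yaw about -2.61, so it needs about +2.80 rad of rotation. I'll do this as two arcs, straddling a post on the robot's side each time.
- Target button: the far one, about (0.539, -0.140).

```bash
cat >> h.py <<'E'
C=np.array([.525,.034]); H=0.19
def down(a,tilt=0):
    x=np.array([np.cos(a),np.sin(a),0]);z=np.array([0,0,-1.]);y=np.cross(z,x)
    return Ro.from_matrix(np.c_[x,y,z]).as_rotvec()
def post(phi,z,r=.075): return [C[0]+r*np.cos(phi),C[1]+r*np.sin(phi),z]
def u(phi): return phi
E
python3 - <<'E'
from h import *
for off in (np.pi/2,-np.pi/2):
  for phi in (-2.23,-1.88,-1.5,-.83,-.48):
    q=bot.inverse_kinematics(post(phi,.055),down(phi+off)); print(off,phi,None if q is None else np.round(q,2))
for off in (0,np.pi):
    for z in (.097,.172): print("bar",np.round(bot.inverse_kinematics([.627,.0547,z],down(H+off)),2))
print(np.round(bot.inverse_kinematics([.539,-.14,.02],down(0)),2))
E
```

```text
1.5707963267948966 -2.23 [-0.31  0.11  2.   -0.    1.04  0.35]
1.5707963267948966 -1.88 [-0.31  0.17  1.93 -0.    1.05 -0.01]
1.5707963267948966 -1.5 [-0.3   0.23  1.85 -0.    1.06 -0.37]
1.5707963267948966 -0.83 [-0.25  0.34  1.72 -0.    1.08 -0.99]
1.5707963267948966 -0.48 [-0.21  0.37  1.68 -0.    1.09 -1.3 ]
-1.5707963267948966 -2.23 [-0.31  0.11  2.   -0.    1.04 -2.79]
-1.5707963267948966 -1.88 None
-1.5707963267948966 -1.5 [-0.3   0.23  1.85 -0.    1.06  2.77]
-1.5707963267948966 -0.83 [-0.25  0.34  1.72 -0.    1.08  2.15]
-1.5707963267948966 -0.48 [-0.21  0.37  1.68  0.    1.09  1.85]
bar [-0.1   0.4   1.54 -0.    1.2  -0.29]
bar [-0.1   0.33  1.48 -0.    1.33 -0.29]
bar [-0.1   0.4   1.54 -0.    1.2   2.85]
bar [-0.1   0.33  1.48 -0.    1.33  2.85]
[-0.47  0.35  1.79 -0.    1.   -0.47]
```

```bash
python3 - <<'E'
from h import *
phi=-2.23
bot.goto(post(phi,.24),down(phi+np.pi/2)); bot.set_gripper(.3,20)
bot.line_to(post(phi,.15))
c=bot.read_camera("wrist"); cv2.imwrite("pics/w1.png",c["pixels"])
t=bot.read_camera("top"); cv2.imwrite("pics/t1.png",t["pixels"])
print(bot.current_clock(),bot.current_ee_pos(),bot.current_contact_force())
print([ (b[0],b[1],b[3]) for b in blobs(c,(105,120,40),(130,255,255),60,.08)])
print(proj(c,[[*C,.026],post(phi,.08),[.627,.0547,.116]]))
E
```

```text
4.5167 [ 0.48009166 -0.02561021  0.15144746] [ 0.70101542  0.15468805 -0.21532067]
[(array([279.9,  14.5]), 248, array([0.5693, 0.0919, 0.08  ])), (array([364.2,  72.4]), 325, array([0.5948, 0.0254, 0.08  ])), (array([191.9,  71.9]), 157, array([0.4966, 0.1018, 0.08  ])), (array([359.7, 169.6]), 245, array([ 0.5529, -0.031 ,  0.08  ])), (array([200.3, 173.8]), 114, array([0.4521, 0.0429, 0.08  ])), (array([282.2, 216.5]), 135, array([ 0.4815, -0.0241,  0.08  ]))]
[[280.74739765 124.48625486]
 [280.70571559 219.37817807]
 [398.98476025 -19.31440202]]
```

View pics/w1.png

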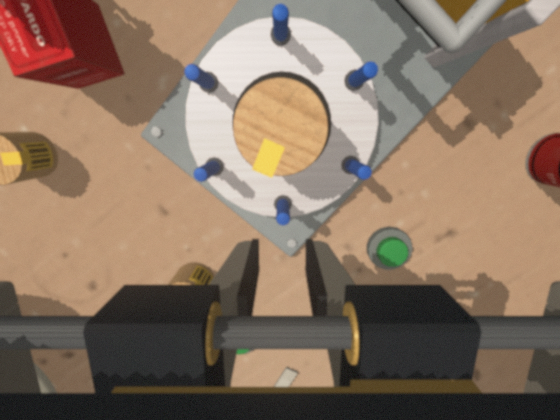

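The wrist view has post top at px (282,210), centred between the fingers. The mean of the six posts puts the turntable centre at (0.5245, 0.0345), so the two cameras agree. Next: descend over the post and turn it.

```bash
cat >> h.py <<'E'
def arc(p0,p1,z=.055,step=.2,v=.1):
    n=int(np.ceil(abs(p1-p0)/step))
    for p in np.linspace(p0,p1,n+1)[1:]:
        bot.line_to(post(p,z),down(p+np.pi/2),max_speed=v)
E
sed -i 's/C=np.array.*H=0.19/C=np.array([.5247,.0343]); H=0.19/' h.py
python3 - <<'E'
from h import *
phi=-2.23
bot.line_to(post(phi,.055),down(phi+np.pi/2),max_speed=.1)
print(bot.current_contact_force())
bot.set_gripper(.2,10); t0=bot.current_clock()
arc(phi,phi+.2); print(bot.current_clock()-t0,bot.current_contact_force(),bot.current_opening())
c=bot.read_camera("top"); cv2.imwrite("pics/t2.png",cv2.resize(c["pixels"][115:280,140:370],None,fx=3.4,fy=3.4))
E
```

```text
[0.54681924 0.36273599 0.88283529]
0.5 [ 0.23203498  0.01008927 -0.34748534] 0.20508875449637645
```

View pics/t2.png

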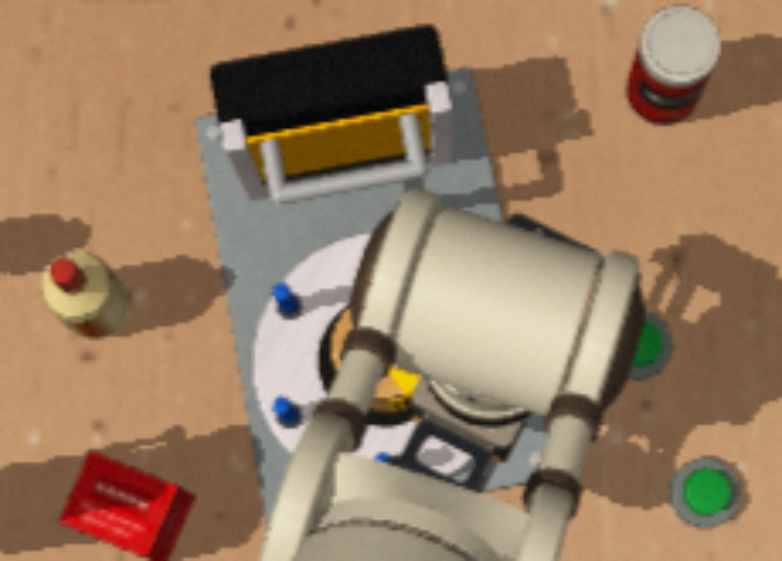

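The left posts have shifted ccw (e.g. to zoom px (285,298) and (285,410)), so the turntable follows. I'll finish this arc and take the second one.

```bash
python3 - <<'E'
from h import *
arc(-2.03,-.83); print(bot.current_contact_force())
bot.set_gripper(.3); bot.line_to(post(-.83,.15),max_speed=.2)
p=-.83-.03-2*np.pi/6
bot.line_to(post(p,.15),down(p+np.pi/2),max_speed=.15)
c=bot.read_camera("wrist"); cv2.imwrite("pics/w3.png",c["pixels"])
for b in blobs(c,(105,120,40),(130,255,255),60,.08):
    r=b[3][:2]-C; print(b[0],b[3],np.hypot(*r).round(4),np.arctan2(r[1],r[0]).round(3))
print(p,bot.current_clock())
E
```

```text
[-0.54469373  0.35600166  0.01803869]
[285.8  12.8] [0.5509 0.1026 0.08  ] 0.0732 1.205
[195.2  68.9] [0.4782 0.0905 0.08  ] 0.0729 2.262
[369.3  74.3] [0.5948 0.046  0.08  ] 0.0711 0.165
[360.4 172. ] [ 0.5701 -0.0199  0.08  ] 0.0707 -0.874
[200.6 171.6] [0.4527 0.0214 0.08  ] 0.0731 -2.964
[281.4 214.7] [ 0.5006 -0.0323  0.08  ] 0.0708 -1.918
-1.9071975511965977 10.85
```

View pics/w3.png

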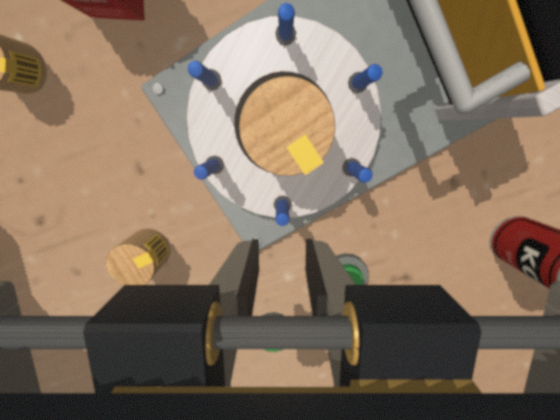

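```bash
cat >> h.py <<'E'
def label(c,roi):
    h=cv2.cvtColor(c["pixels"],cv2.COLOR_BGR2HSV); m=cv2.inRange(h,np.array((22,140,120)),np.array((34,255,255)))
    k=np.zeros_like(m);k[roi[1]:roi[3],roi[0]:roi[2]]=255;m&=k
    n,l,s,ce=cv2.connectedComponentsWithStats(m);i=1+np.argmax(s[1:,4])
    cn=cv2.findContours((l==i).astype(np.uint8),0,cv2.CHAIN_APPROX_NONE)[0][0]
    b=cv2.boxPoints(cv2.minAreaRect(cn)); W=cast(c,b,.095)[:,:2]; e1=W[1]-W[0];e2=W[2]-W[1]
    ctr=W.mean(0); r=ctr-C
    return ctr.round(4),"centre-dir %.3f"%np.arctan2(r[1],r[0]),[("%.4f"%np.hypot(*e),"%.3f"%np.arctan2(e[1],e[0])) for e in(e1,e2)]
E
python3 - <<'E'
from h import *
c=bot.read_camera("wrist"); print(label(c,(240,70,340,185)))
E
```

```text
(array([0.5326, 0.0089]), 'centre-dir -1.269', [('0.0152', '0.245'), ('0.0234', '-1.292')])
```

The tab at px (306,155) gives a label yaw of about -1.30, so about 1.49 rad is left.

```bash
python3 - <<'E'
from h import *
p=-1.912
bot.line_to(post(p,.055),down(p+np.pi/2),max_speed=.12); print(bot.current_contact_force())
bot.set_gripper(.2,10); arc(p,-.40); print(bot.current_contact_force())
bot.set_gripper(.3); bot.line_to(post(-.4,.17),max_speed=.2)
p=-1.6
bot.line_to(post(p,.17),down(p+np.pi/2),max_speed=.15)
c=bot.read_camera("wrist"); cv2.imwrite("pics/w4.png",c["pixels"])
print(label(c,(220,50,420,185)))
print(bot.current_clock())
E
```

```text
[-0.09996905  0.2005147   0.61570487]
[-0.69196061  0.18853096 -0.1568066 ]
(array([0.5506, 0.0385]), 'centre-dir 0.160', [('0.0230', '0.160'), ('0.0156', '-1.352')])
17.3833
```

View pics/w4.png

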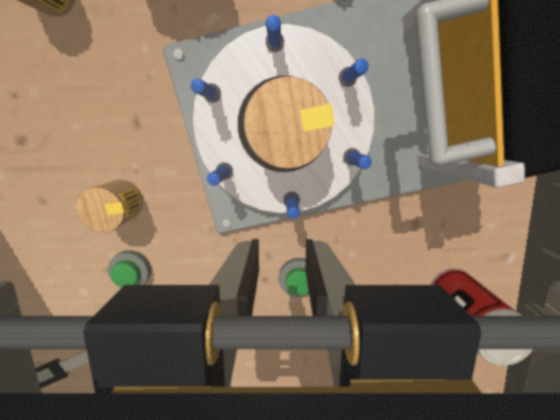

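The label tab at px (317,118) now points at the scanner, with a yaw of about 0.16 to 0.22 against 0.19. The handle bar runs from px (428,10) to (440,155). Next I'll locate the bar and look from in front of it.

```bash
python3 - <<'E'
from h import *
c=bot.read_camera("wrist")
B=cast(c,[(428,10),(440,155)],.116);d=B[0]-B[1];print(B.round(4),B.mean(0).round(4),np.linalg.norm(d),np.arctan2(-d[0],d[1]))
b=np.array([.627,.0547])
bot.line_to([*(b-[.0,0]),.25],down(H),max_speed=.2)
c=bot.read_camera("wrist"); cv2.imwrite("pics/w5.png",c["pixels"]); print(proj(c,[[*b,.116]]),bot.current_clock())
np.savez("cam5.npz",**{k:np.array(v) for k,v in c.items()})
E
```

```text
[[0.6195 0.1016 0.116 ]
 [0.637  0.0096 0.116 ]] [0.6283 0.0556 0.116 ] 0.09365808481177033 0.18702941849949722
[[283.18275992 201.14044745]] 18.45
```

View pics/w5.png

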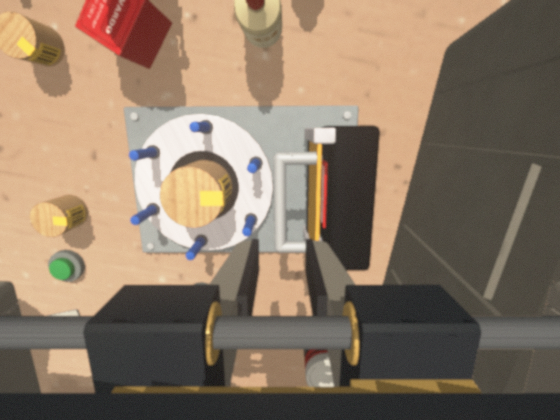

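The bar sits vertical in the image at column 281, rows 155–250, and the projection of my estimate is (283,201). That is good enough to pinch, so I'll descend while watching the force.

```bash
python3 - <<'E'
from h import *
d=np.load("cam5.npz"); c={k:d[k] for k in d.files}
print(cast(c,[(281.5,201)],.116))
b=cast(c,[(281.5,201)],.116)[0][:2]
bot.set_gripper(.245,20)
for z in (.16,.13,.118,.108,.099):
    bot.line_to([*b,z],down(H),max_speed=.08); f=bot.current_contact_force(); print(z,f.round(2))
    if np.linalg.norm(f)>5: break
c=bot.read_camera("wrist"); cv2.imwrite("pics/w6.png",c["pixels"]); print(bot.current_clock())
E
```

```text
[[0.62529971 0.05452141 0.116     ]]
0.16 [-0.34 -0.16  0.29]
0.13 [-0.43 -0.32  0.09]
0.118 [ 0.82 -0.18  0.62]
0.108 [-0.13  0.06  0.29]
0.099 [ 0.08 -0.74 -0.13]
21.425
```

View pics/w6.png

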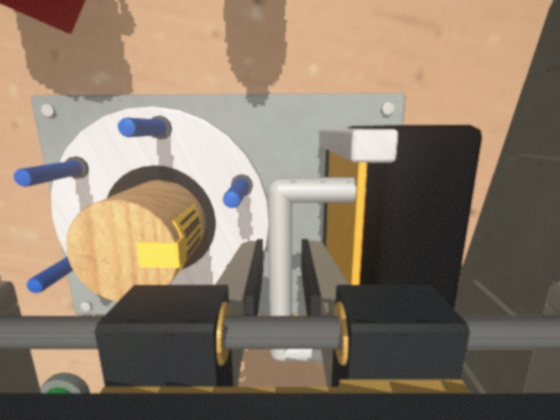

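The fingers straddle the bar (column about 283) with no contact force. Pinch and lift.

```bash
python3 - <<'E'
from h import *
bot.set_gripper(.0,20); print(bot.current_opening()*92, bot.current_contact_force().round(2))
p=np.array(bot.current_ee_pos()); 
for dz in (.03,.06,.074):
    bot.line_to([p[0],p[1],p[2]+dz],down(H),max_speed=.06); f=bot.current_contact_force(); print(dz,f.round(2),np.round(bot.current_ee_pos(),4))
    if np.linalg.norm(f)>30: break
print(bot.current_opening()*92)
c=bot.read_camera("wrist"); cv2.imwrite("pics/w7.png",c["pixels"]); 
c=bot.read_camera("scene"); cv2.imwrite("pics/s7.png",cv2.resize(c["pixels"][140:320,160:360],None,fx=3.3,fy=3.3))
print(bot.current_clock())
E
```

```text
11.209592714416464 [-5.83 -0.41  1.03]
0.03 [-3.63 -0.41  1.66] [0.624  0.0543 0.1296]
0.06 [-3.55 -2.29  1.83] [0.624  0.0543 0.1596]
0.074 [  4.73   0.52 -15.66] [0.6238 0.0546 0.17  ]
11.39931806350457
23.525
```

View pics/s7.png

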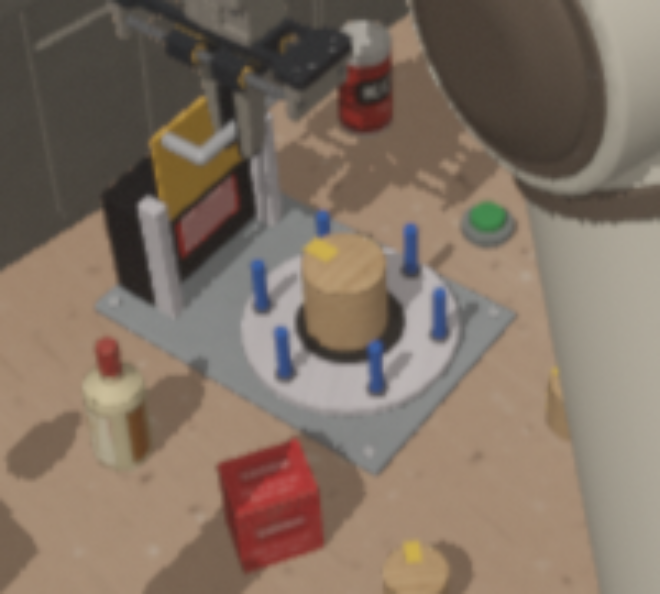

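View pics/w7.png

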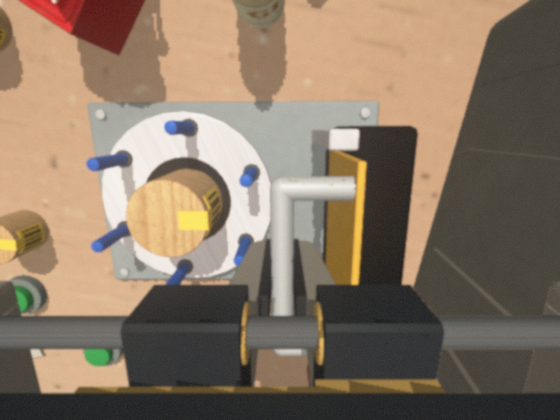

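```bash
python3 - <<'E'
from h import *
bot.hold(.3); print(bot.current_contact_force().round(2),np.round(bot.current_ee_pos(),4),bot.current_ft_torque().round(2))
for n in range(2):
    p=bot.current_ee_pos(); bot.line_to([.6245,.0545,p[2]+.003+.002*n],down(H),max_speed=.03)
    print(bot.current_contact_force().round(2),np.round(bot.current_ee_pos(),4))
c=bot.read_camera("scene"); cv2.imwrite("pics/s8.png",cv2.resize(c["pixels"][140:260,160:280],None,fx=4.8,fy=4.8,interpolation=cv2.INTER_CUBIC))
B=np.array([.6262,.0547]);
for z in (.186,.191): print(z,proj(c,[[*(B+.045*np.array([-np.sin(H),np.cos(H)])),z]]))
print(bot.current_clock())
E
```

```text
[  5.43  -0.23 -15.52] [0.6238 0.0546 0.17  ] [-0.11 -0.94  0.02]
[  6.1   -1.91 -19.12] [0.6237 0.0545 0.1701]
[  9.21  -1.82 -26.81] [0.6237 0.0546 0.1706]
0.186 [[220.36469434 187.87400475]]
0.191 [[220.15019872 186.40822075]]
24.375
```

View pics/s8.png

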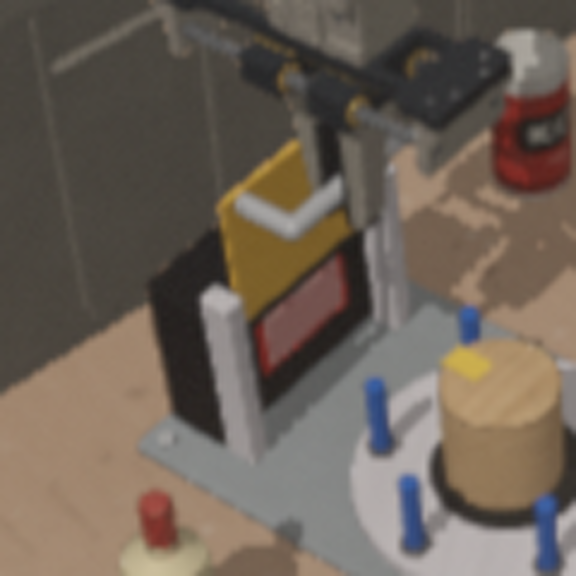

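The force rises steeply over 0.5 mm, so the shutter is against its stop, about 70 mm up. I'll ease off, release, and go to the far button.

```bash
python3 - <<'E'
from h import *
bot.line_to([.6245,.0545,.1705],down(H),max_speed=.05); print(bot.current_contact_force().round(2),np.round(bot.current_ee_pos(),4))
bot.set_gripper(.25,20)
bot.line_to([.6255,.0545,.27],down(H),max_speed=.2); print(bot.current_contact_force().round(2))
bot.line_to([.539,-.14,.20],down(H),max_speed=.25)
bot.set_gripper(0,20)
c=bot.read_camera("wrist"); cv2.imwrite("pics/w9.png",c["pixels"])
for b in blobs(c,(50,90,40),(80,255,255),60,.02): print(*b)
print(proj(c,[[.539,-.14,.02]]),bot.current_clock())
print(label(c,(100,0,460,200)))
t=bot.read_camera("scene"); cv2.imwrite("pics/s9.png",cv2.resize(t["pixels"][140:260,160:340],None,fx=4.2,fy=4.2,interpolation=cv2.INTER_CUBIC))
E
```

```text
[-2.3  -0.63 -8.76] [0.6239 0.0546 0.1704]
[ 0.25 -0.13 -1.13]
[109.3 146.2] 623 [95, 133, 29, 28] [ 0.3398 -0.1254  0.02  ]
[281.6 192.5] 533 [269, 180, 26, 26] [ 0.5385 -0.1409  0.02  ]
[189.9 211.7] 521 [177, 199, 27, 26] [ 0.4367 -0.1841  0.02  ]
[[282.14562587 191.89709763]] 27.2333
(array([ 0.3819, -0.0442]), 'centre-dir -2.639', [('0.0130', '0.190'), ('0.0083', '-1.514')])
```

View pics/w9.png

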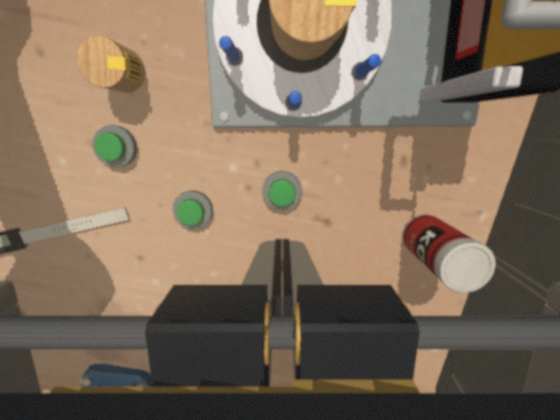

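View pics/s9.png

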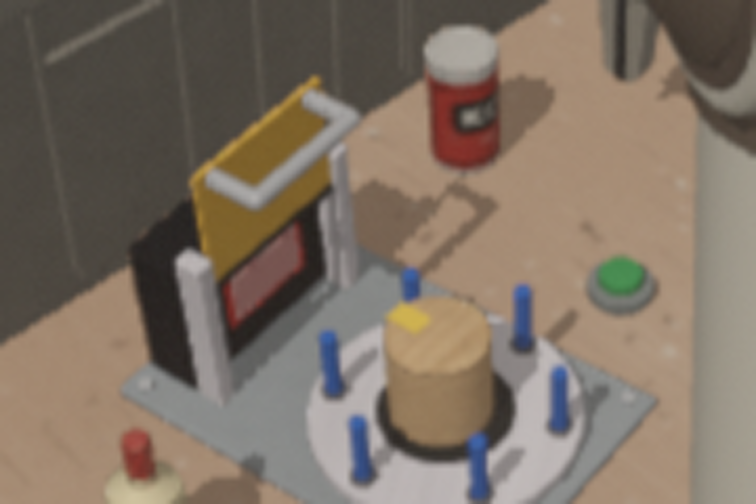

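The shutter stays up and the window is visible at zoom px (265,275). The tab still points at the scanner. The button is at px (282,193), under the tool. Press it.

```bash
python3 - <<'E'
from h import *
B=[.5386,-.1405]
bot.line_to([*B,.05],down(H),max_speed=.15); f0=bot.current_contact_force()[2]
z=.05
while z>.004:
    z-=.002; bot.line_to([*B,z],down(H),max_speed=.04); f=bot.current_contact_force()[2]-f0
    if f>1: print(round(z,4),round(f,2),round(bot.current_ee_pos()[2],4))
    if f>12: break
bot.hold(.2); print(bot.current_contact_force().round(2),np.round(bot.current_ee_pos(),4))
t=bot.read_camera("scene"); cv2.imwrite("pics/s10.png",cv2.resize(t["pixels"][140:260,160:340],None,fx=4.2,fy=4.2,interpolation=cv2.INTER_CUBIC))
print(bot.current_clock())
E
```

```text
0.018 2.7 0.0182
0.016 4.77 0.0164
0.014 17.98 0.0161
[-5.57  2.78 18.74] [ 0.539  -0.1407  0.0161]
33.1833
```

View pics/s10.png

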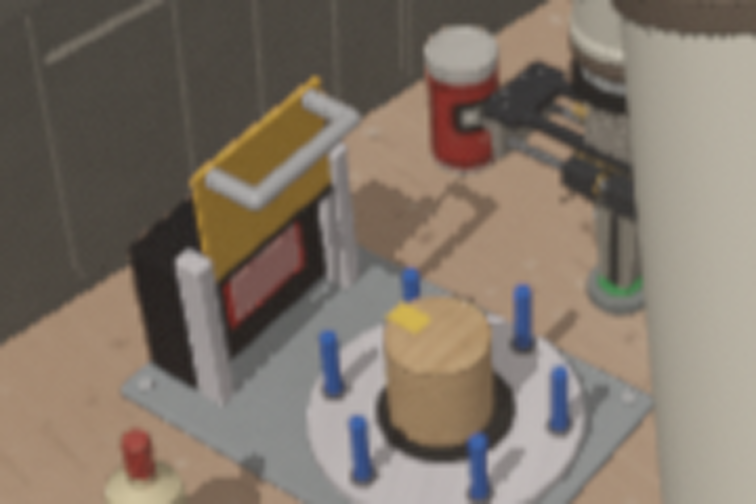

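```bash
python3 - <<'E'
from h import *
B=[.5386,-.1405]
for z in (.0155,.0175,.019,.0205,.022,.0235,.026):
    bot.line_to([*B,z],down(H),max_speed=.05)
    F=[]
    for _ in range(6): bot.hold(.04); F.append(bot.current_contact_force()[2])
    print(z,np.mean(F).round(2),np.std(F).round(2),round(bot.current_ee_pos()[2],4))
print(bot.current_clock())
E
```

```text
0.0155 8.69 0.44 0.0163
0.0175 3.2 0.26 0.0175
0.019 2.64 0.48 0.019
0.0205 2.09 0.32 0.0203
0.022 1.28 0.32 0.0217
0.0235 0.15 0.33 0.0234
0.026 -0.54 0.52 0.026
36.6833
```

Backing off shows contact ending at about z = 0.0225, and the hard stop was at 0.0161. That is about 6 mm of travel, so the button went fully down. Now I'll push the shutter down by the bar from above.

```bash
python3 - <<'E'
from h import *
b=[.6255,.0547]
bot.line_to([.5386,-.1405,.23],down(H),max_speed=.3)
bot.line_to([*b,.23],down(H),max_speed=.3)
f0=bot.current_contact_force()[2]
bot.line_to([*b,.196],down(H),max_speed=.12); print(bot.current_contact_force().round(2))
for z in (.19,.17,.15,.135,.128,.124,.122,.120,.118):
    bot.line_to([*b,z],down(H),max_speed=.07); f=bot.current_contact_force(); print(z,f.round(2),np.round(bot.current_ee_pos(),4))
    if f[2]-f0>14: break
print(bot.current_clock())
c=bot.read_camera("scene");cv2.imwrite("pics/s11.png",cv2.resize(c["pixels"][140:260,160:340],None,fx=4.2,fy=4.2,interpolation=cv2.INTER_CUBIC))
E
```

```text
[ 0.22  0.35 -0.08]
0.19 [-0.23 -0.26  0.4 ] [0.6256 0.0545 0.1903]
0.17 [ 0.14 -1.18 -0.66] [0.6249 0.0548 0.1689]
0.15 [-0.52  0.18 -0.43] [0.6249 0.0548 0.1491]
0.135 [ 0.22 -0.11  0.49] [0.6249 0.0548 0.1341]
0.128 [-1.11  0.11 -0.62] [0.6251 0.0547 0.1274]
0.124 [ 0.3   0.65 -0.  ] [0.6253 0.0547 0.1237]
0.122 [-0.05 -0.36  2.26] [0.6256 0.0547 0.1223]
0.12 [-4.46  0.14 11.72] [0.6258 0.0547 0.1221]
0.118 [-10.1   -0.57  21.47] [0.6258 0.0547 0.1219]
41.5417
```

View pics/s11.png

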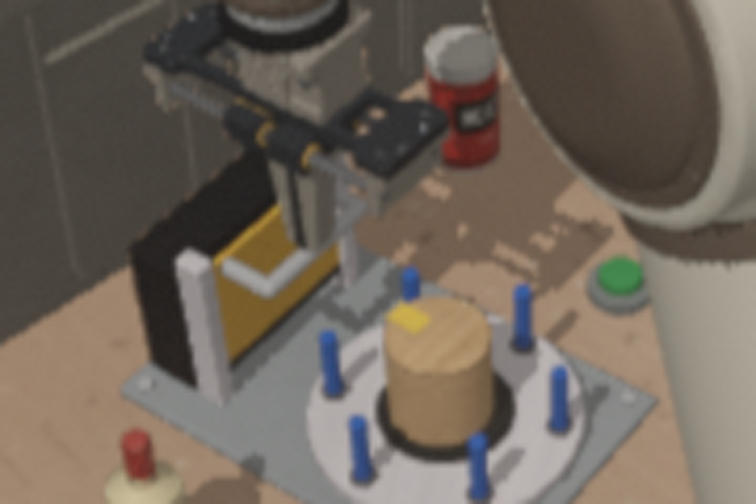

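The shutter is on its bottom stop: TCP at 0.122 equals the bar-top height with the shutter down. I'll retreat and do a last check.

```bash
python3 - <<'E'
from h import *
bot.line_to([.6255,.0547,.125],down(H),max_speed=.05)
bot.line_to([.6255,.0547,.28],down(H),max_speed=.25)
bot.line_to([.45,-.25,.30],down(H),max_speed=.35); bot.hold(.3)
print(bot.current_contact_force().round(2))
c=bot.read_camera("top");cv2.imwrite("pics/t12.png",cv2.resize(c["pixels"][115:280,140:370],None,fx=3.4,fy=3.4,interpolation=cv2.INTER_CUBIC))
print(label(c,(225,190,285,245)))
c=bot.read_camera("scene");cv2.imwrite("pics/s12.png",cv2.resize(c["pixels"][140:260,160:340],None,fx=4.2,fy=4.2,interpolation=cv2.INTER_CUBIC))
print(bot.current_clock())
E
```

```text
[ 0.69 -1.22 -0.32]
(array([0.5525, 0.0392]), 'centre-dir 0.174', [('0.0245', '0.010'), ('0.0153', '-1.570')])
44.2083
```

View pics/t12.png

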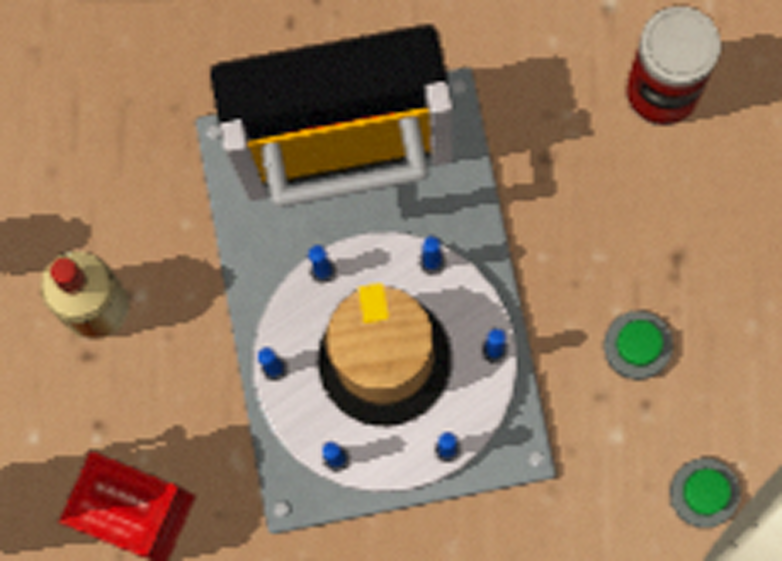

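View pics/s12.png

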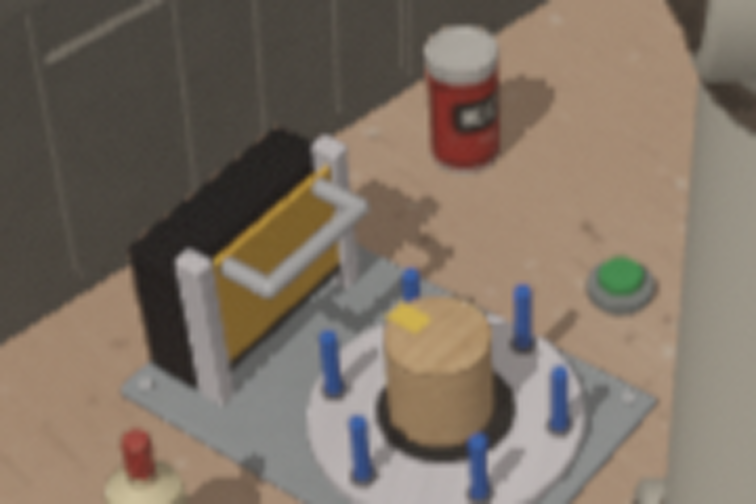

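The label tab at zoom px (373,303) has sides tilted about 0.18 rad, which matches the station. The shutter is down, the bystanders haven't moved and the button is released. Handing in.

```bash
python3 - <<'E'
from workcell import bot
print(bot.job_done(),bot.current_clock())
E
```

```text
the job is handed in; nothing more can be done
the job is handed in; nothing more can be done
```

I did every step of the job and handed it in. The robot clock read 44 s at my last check, against the 67 s limit. No verdict was reported.

**What I did**
1. **Turntable:** I turned it about 2.8 rad counter-clockwise in two arcs, with the fingers straddling a post each time, until the label faced the scanner.
2. **Shutter up:** I pinched the bar and lifted it to a hard stop.
3. **Trigger:** I pressed the farthest of the three green buttons to its stop, with the shutter up and the label facing the scanner.
4. **Shutter down:** I pushed the bar down to its bottom stop, with the finger tips at 0.122 m, which is the bar's top when the shutter is down. Then I moved the arm clear.

**Last checks**
- **Label:** it points at about 0.17–0.18 rad, against a station heading of about 0.19 rad.
- **Blank and bystanders:** the blank looks upright near the middle of the turntable. The bottle, carton and tin show no visible movement in the pictures.
- **Trigger and arm:** the button is released and the tool force was about zero.

**Checks that disagreed**
- **Shutter height:** the lift measured about 70 mm at the upper stop, not the stated 75 mm, though still over the required 60 mm.
- **Label angle:** an automatic box fit on the small label tab in the last top view gave 0.01 rad. I disregarded it, because the tab is too few pixels there and the tab position and edges agreed on 0.17–0.18 rad.
- **Button height:** the two-camera estimate gave 13 mm, but contact showed about 22 mm. I relied on the contact force, which showed about 6 mm of travel.

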